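# Hold a cutting template to the fence by tipping a weight onto it

### The arm

A 6-joint arm with a two-finger parallel gripper is mounted at the origin on the work surface. World frame = base frame: x ahead of the robot, y to its left, z up, the work surface at z = 0. Lengths are in m, angles in rad, forces in N, time in s.
With the tool pointing down it reaches from about 0.3 to 0.875 m from the base axis. Payload 6.4 kg.
Tool frame: the origin (TCP) lies midway between the tips of the shut fingers; the grasp point (between the pads) lies 19 mm behind it; x points along the fingers, y is the direction in which the jaws open and shut, and the axes are right-handed (so a half turn about x gives the same grasp; the last joint's range is limited). The gripper opens to 85 mm and grips with 20 to 120 N. Pads are 22 mm wide; open, the fingers measure 114 mm over their backs; the gripper's body (76 mm by 85 mm) begins 54 mm behind the grasp point. The pads swing forward as they close: fully open they stand 13 mm farther back than shut.
Start: joints at [1.076, 0.181, 1.607, -0, 1.354, -0.206], TCP at [0.164, 0.551, 0.231] pointing down, gripper open.
Joint ranges: [-2.99, 2.99], [-0.89, 2.07], [0.3, 2.58], [-1.14, 4.28], [0, 2.63], [-3.12, 3.12]. Speed limits (rad/s): [2.57, 2.57, 3.01, 3.14, 3.14, 3.14].

### API

Orientations are given as a unit quaternion [w, x, y, z].
In Python, from bench import ctrl gives the robot as it stands.
- The arm moves only by the tool step_arm, never from a script. Its argument "motion" is a list of rows, each a list of 7 numbers: the shift along the tool's x, y, z in mm, then the turn, a rotation vector about the tool's x, y, z in degrees, then the closure in counts, from 0 (fully open) to 255 (shut). In form: [[tx, ty, tz, rx, ry, rz, hand], ...]. A call has 1 to 10 rows; each row is the pose to reach, as a shift and turn from the pose commanded when the call began, along the tool's axes at that moment; what a row does not reach only later rows make up. A row lasts 1/8 s, in which the tool goes at most 62.5 mm and 10.7 degrees, less where a joint would pass 70% of its speed; a pose out of reach is approached as far as the arm can. A call with a gripper value outside its range is refused whole. The fingers move at their own pace and stop on an object; the grip force is fixed at half the most. Time passes only in rows, so rows that repeat a pose let the fingers close. It gives the time, the measured TCP pose, the force and the opening at its end, in the units of the state.
- ctrl.get_obs(): the state, without advancing time (a new reading comes with each control period).
- ctrl.camera(name): name is "scene" or "side" or "wrist"; returns (picture, depth): 480x640x3 uint8, red, green, blue; 480x640 float32, m along the optical axis (not along the pixel's ray), 0 where there is no reading.
- ctrl.camera_info(name): a dict with "fx", "fy", "cx", "cy" (pixels), "T" (4x4, takes a point from camera to world coordinates); the wrist camera has in their place "hand_eye" (4x4, takes a point from camera to tool coordinates, whose origin is the TCP and whose axes are the tool frame's). Camera axes: x right, y down, z forward; pixel columns grow to the right and rows downward; lengths in m; the calibration is good to about 2 mm. The wrist camera is an equidistant fisheye: a pixel r from the principal point sees the ray r / f radians off the axis. A picture is of the moment at which its call begins: read the wrist's pose just before it. camera_info takes no time and is no camera call.
- ctrl.hand_in(): hands the job in, once; it reports no verdict.
The state is a dict: "time_s": time; "q": joint angles; "dq": joint speeds; "joint_efforts": joint torques, N m; "eef_pos": TCP position; "eef_rot": TCP orientation; "wrist_force": force on the tool from outside, world axes, zero at the start; "torque": the same for the moment, N m; "opening": opening from 0.0 (shut) to 1.0 (fully open).
Only numpy, scipy, OpenCV 4.12 (cv2) and the standard library are available. Lean on these libraries where they do the work, as an engineer would, in place of code of your own. Each camera call takes 0.05 s, during which the arm holds its last target. There are 200 camera calls.

### The job

Slide the aluminium cutting template home until its long edge sits flush along the bench fence. Then bring the standing pattern weight up against the middle of the template's opposite long edge and tip it over that edge, so that it lies flat on its cork sole on the solid bridge between the two windows, with both windows left clear and the template still flush with the fence. Leave the eyelet tin, the tape roll and the awl where they are.

Things in the scene. Friction and masses are not known exactly. Their poses are not given: they have to be found in the camera images.
- fence: Fixed low aluminium bar on the mat, 420 long, 25 deep, 12 mm high. Origin at the foot of its working face, mid length, z = 0. x runs along the bar, y points from the face into the bar: the template lies on the -y side, is pushed to +y and is home when its far edge is at y = 0. The brown card before it is taped down, 0.5 mm, no obstacle.
- template_mid (a point): Centre of the loose aluminium template, half-way up (4 mm above the mat): a flat plate 280 (x) x 150 (y) x 8 mm, 0.63 kg, far edge (to the fence) at y = +75 mm, near edge at -75. Windows 65 x 106 mm between x = 60 and 125 mm on either side; the bridge between them, x -60 to 60, is solid from edge to edge. Starts 25 to 65 mm off the fence, askew.
- template_far_a (a point): Point on the template's far edge (the one that goes to the fence), 130 mm from the middle toward its -x end, half-way up the thickness.
- template_far_b (a point): Point on the template's far edge, 130 mm from the middle toward its +x end, half-way up the thickness.
- weight_mid (a point): Centre of the loose weight, a steel-cored dark hardwood block standing on the mat: 72 wide (x), 44 thick (y), 96 mm high (z up), 0.6 to 0.95 kg. Its face at y = +22 mm is the cork sole, starting about towards the template; two screw heads on the other. Friction 0.5 to 0.7: pushed above some 30 mm it tips, lower it slides; it falls by itself past about 25 degrees.
- weight_sole (a point): Centre of the weight's cork sole, 22 mm from the weight's centre in its +y direction; 8 mm above the mat when it lies flat on the template.
- weight_toe (a point): Middle of the weight's bottom edge on the cork side: the edge it tips over.
- sole_corner_a (a point): Corner of the cork sole: bottom (foot) end, -x side of the weight.
- sole_corner_b (a point): Corner of the cork sole: bottom (foot) end, +x side.
- sole_corner_c (a point): Corner of the cork sole: top end, -x side.
- sole_corner_d (a point): Corner of the cork sole: top end, +x side.
- eyelet_tin: Open round steel tin of eyelets, 68 mm across, 26 mm high; origin at the centre of its underside. Bystander.
- tape_roll: Roll of webbing tape lying flat, 90 mm across, 25 mm high; origin at the centre of its underside. Bystander.
- awl: Awl lying on the mat, about 140 mm long along its x (point to +x), 28 mm high; origin on the mat below the brass collar. Bystander.
Things that resemble listed ones, but are neither listed nor needed, are in the scene too. Of the things that look like the part that bears weight_mid, the middle-sized one is meant.

How it is judged:
By the outcome, as a careful person would: the job done as asked, in the order asked, and still so for the second after the job is handed in, with the robot touching nothing.
It also fails if it takes over 64 s, if anything falls off the work surface, if the arm or the gripper's body presses on something with over 40 N, if the wrist force passes 120 N, or if a joint passes its speed limit or range.

## Working session

There is one attempt and no reset: what is moved stays moved. The work goes in short steps, Python scripts to look and compute and a tool call to move; the robot and the scene stay as the last step left them, time stands still between calls to the robot, and variables do not carry over. Pictures are saved under pics/ and viewed, about 8 in all and at most 12, crops included, and the job is handed in when it is done.

Besides the shell and the picture viewer there is one more tool, called after ">>>" as name(argument=value, ...) on one line, values as JSON. step_arm: Moves the arm, as the interface text tells. Its arguments: {"type":"object","properties":{"motion":{"type":"array","items":{"type":"array","items":{"type":"number"}}}},"required":["motion"]}

```bash
mkdir -p pics; ls; cat > h.py <<'E'
import numpy as np, cv2
from bench import ctrl
from scipy.spatial.transform import Rotation as R
def toolT():
    o=ctrl.get_obs(); T=np.eye(4); q=o['eef_rot']; T[:3,:3]=R.from_quat([q[1],q[2],q[3],q[0]]).as_matrix(); T[:3,3]=o['eef_pos']; return T
def shot(n):
    im,d=ctrl.camera(n); return im,d
def pt(n,d,u,v,z=None):
    """world point from pixel: depth or plane z"""
    i=ctrl.camera_info(n); T=np.array(i['T'])
    r=np.array([(u-i['cx'])/i['fx'],(v-i['cy'])/i['fy'],1.])
    if z is None: s=d[int(v),int(u)]
    else:
        w=T[:3,:3]@r; s=(z-T[2,3])/w[2]
    return T[:3,:3]@(r*s)+T[:3,3]
def proj(n,p):
    i=ctrl.camera_info(n); T=np.linalg.inv(np.array(i['T'])); c=T[:3,:3]@p+T[:3,3]
    return np.array([i['fx']*c[0]/c[2]+i['cx'],i['fy']*c[1]/c[2]+i['cy']])
E
python3 - <<'E'
from h import *
o=ctrl.get_obs(); print({k:np.round(v,3).tolist() for k,v in o.items()})
for n in('scene','side'):
    im,d=shot(n); cv2.imwrite(f'pics/{n}0.png',im[...,::-1]); np.savez(f'{n}0.npz',im=im,d=d)
    i=ctrl.camera_info(n); print(n,np.round(i['T'],3).tolist(),i['fx'],i['cx'],i['cy'])
E
```

```text
pics
{'time_s': 0.0, 'q': [1.076, 0.182, 1.608, -0.0, 1.354, -0.206], 'dq': [0.001, -0.0, 0.0, 0.002, -0.002, 0.0], 'joint_efforts': [-0.001, -44.486, -35.134, -0.0, 0.009, -0.0], 'eef_pos': [0.163, 0.551, 0.23], 'eef_rot': [0.7, 0.101, 0.7, -0.102], 'wrist_force': [0.195, 0.025, 0.656], 'torque': [0.041, -0.041, -0.057], 'opening': 0.997}
scene [[0.415, 0.633, -0.654, 1.228], [0.91, -0.302, 0.285, -0.419], [-0.018, -0.713, -0.701, 0.826], [0.0, 0.0, 0.0, 1.0]] 547.3013836042825 325.1445568431444 235.1052769018701
side [[0.978, -0.126, 0.166, 0.334], [-0.207, -0.509, 0.835, -1.066], [-0.021, -0.851, -0.524, 0.686], [0.0, 0.0, 0.0, 1.0]] 554.2686310827482 320.34195608052033 238.82695151401077
```

View pics/scene0.png

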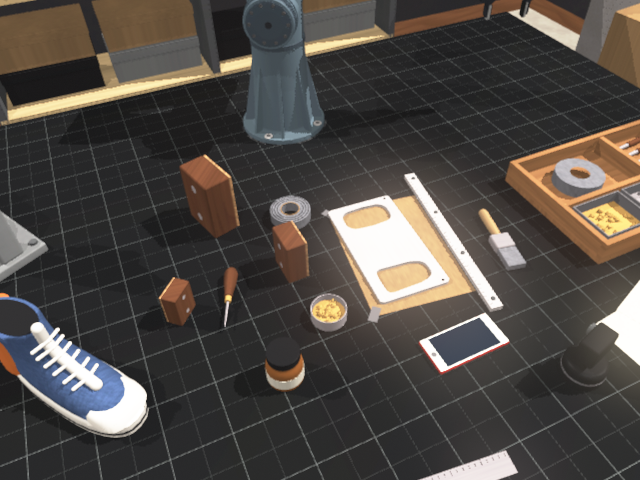

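View pics/side0.png

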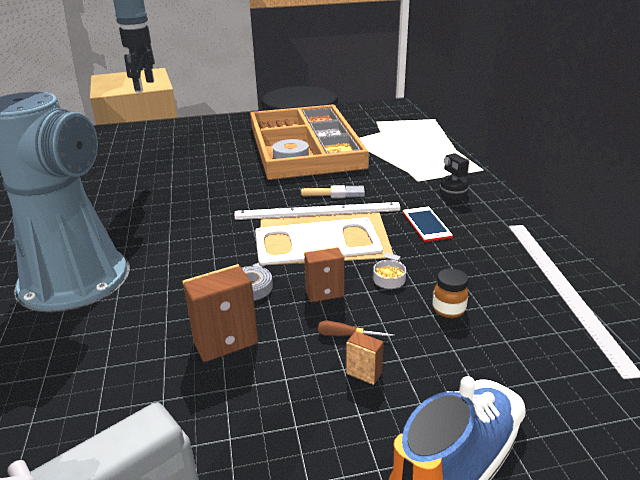

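Scene: the weight candidates are the large block (210,195), the middle block (291,250) and the small one (177,301). I choose the middle one. The template is at (390,248), the fence (452,240), tin (328,312), tape roll (290,212; another sits in the tray at 578,178) and awl (230,295).

```bash
cat >> h.py <<'E'
def cloud(n,d):
    i=ctrl.camera_info(n); T=np.array(i['T']); v,u=np.mgrid[0:480,0:640]
    P=np.stack([(u-i['cx'])/i['fx']*d,(v-i['cy'])/i['fy']*d,d],-1)
    return P@T[:3,:3].T+T[:3,3]
def rect(P):
    (c,s,a)=cv2.minAreaRect((P[:,:2]*1000).astype(np.float32)); return np.round(c,1),np.round(s,1),round(a,2)
def region(n,d,u0,u1,v0,v1,z0,z1,im=None,white=0):
    P=cloud(n,d); m=np.zeros((480,640),bool); m[v0:v1,u0:u1]=1
    m&=(d>0)&(P[...,2]>z0)&(P[...,2]<z1)
    if white: m&=(im.min(-1)>white)
    return P[m],m
E
python3 - <<'E'
from h import *
S={n:np.load(n+'0.npz') for n in('scene','side')}
def go(lbl,n,*a,white=0):
    P,m=region(n,S[n]['d'],*a,im=S[n]['im'],white=white); 
    m=m.astype(np.uint8)
    k,l,st,_=cv2.connectedComponentsWithStats(m); b=1+np.argmax(st[1:,4]); ok=l[m>0]==b
    P=P[ok]; print(lbl,n,len(P),rect(P),'z',np.round(np.percentile(P[:,2],[5,50,95])*1000,1))
go('wtop','scene',265,315,215,290,.085,.11)
go('wtop','side',298,350,240,305,.085,.11)
go('big','scene',175,240,150,240,.1,.2)
go('small','scene',155,200,270,330,.05,.1)
go('templ','scene',322,452,190,306,.003,.02,white=150)
go('templ','side',250,390,215,265,.003,.02,white=150)
go('fence','scene',400,505,170,310,.008,.02,white=120)
go('fence','side',230,405,200,222,.007,.02,white=120)
go('tin','scene',305,352,285,335,.018,.04)
go('tape','scene',265,315,190,235,.018,.035)
a=S['scene']['im'][165:345,255:515]; cv2.imwrite('pics/c1.png',cv2.resize(a,None,fx=3,fy=3,interpolation=cv2.INTER_CUBIC)[...,::-1])
E
```

```text
wtop scene 709 (array([ 516. , -184.6]), array([73.6, 45.6]), 1.37) z [87.3 94.4 97. ]
wtop side 639 (array([ 514. , -182.8]), array([72. , 50.2]), 2.16) z [86.8 96.5 99. ]
big scene 1618 (array([ 311.5, -285.7]), array([108.4,  66.5]), 16.93) z [104.7 136.6 139.9]
small scene 636 (array([ 533.8, -416.6]), array([34.5, 55.6]), 47.11) z [53.  69.2 72.1]
templ scene 5105 (array([541.4,  15.9]), array([153.6, 285.7]), 86.69) z [4.2 6.9 9.5]
templ side 3042 (array([554.4,  22.3]), array([171.9, 311.6]), 88.13) z [ 4.3  9.4 11.7]
fence scene 1683 (array([571.6, 149.7]), array([ 27.7, 420.6]), 82.2) z [ 8.6 10.8 13.4]
fence side 1109 (array([569.3, 151.7]), array([ 37. , 418.9]), 82.03) z [ 8.1 13.2 15.9]
tin scene 255 (array([ 657.8, -167.7]), array([67.7, 68.4]), 41.72) z [18.6 23.1 26.6]
tape scene 763 (array([ 370.6, -129.8]), array([88.3, 91. ]), 82.11) z [20.4 23.8 26.5]
```

View pics/c1.png

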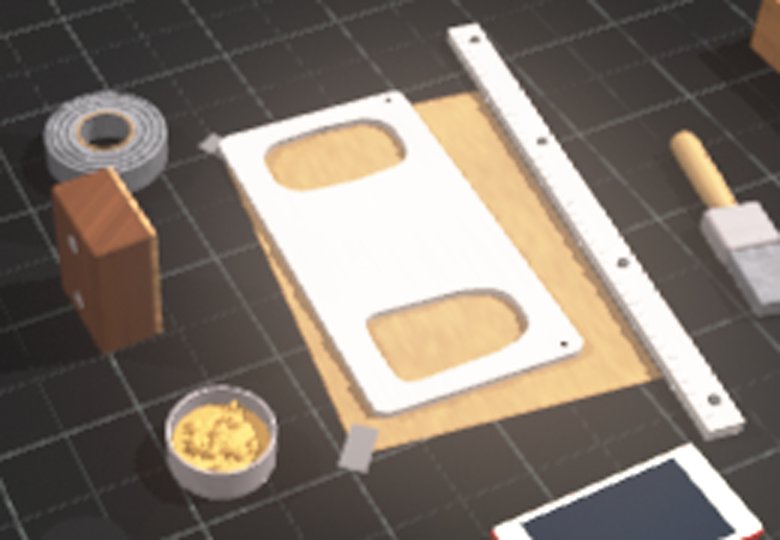

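The crop confirms the middle block: its top measures 72 x 45 at 96 mm high, with the cork facing the template. The fence lies at about -7.9° and the template at about -3.3°, with a gap of about 49 mm. I'll start by lowering the open hand behind the near edge.

```bash
cat >> h.py <<'E'
FA=np.radians(-7.9); FO=np.array([570.,137.3])
FX=np.array([np.cos(FA),np.sin(FA)]); FY=np.array([-FX[1],FX[0]])
def f2w(x,y): return FO+x*FX+y*FY
def w2f(p): p=np.asarray(p)-FO; return np.round([p@FX,p@FY],1)
def plan(x,y,z,jaw):
    """world mm target of TCP, tool down, jaw axis angle deg -> tool shift mm, rotvec deg"""
    T=toolT(); a=np.radians(jaw); best=None
    for s in(1,-1):
        Y=s*np.array([np.cos(a),np.sin(a),0]); X=np.array([0,0,-1.]); M=np.stack([X,Y,np.cross(X,Y)],1)
        r=R.from_matrix(T[:3,:3].T@M).as_rotvec(degrees=True)
        if best is None or np.linalg.norm(r)<np.linalg.norm(best): best=r
    t=T[:3,:3].T@(np.array([x,y,z])-T[:3,3]*1000)
    print('shift',np.round(t,1),'rot',np.round(best,1)); 
E
python3 - <<'E'
from h import *
T=toolT(); print(np.round(T,3)); print(ctrl.get_obs()['q'])
x,y=f2w(-12,-235); print(x,y); plan(x,y,60,-7.9); plan(x,y,-8,-7.9)
i=ctrl.camera_info('wrist'); print({k:np.round(v,3).tolist() for k,v in i.items()})
E
```

```text
[[-0.001  0.285  0.959  0.163]
 [-0.001  0.959 -0.285  0.551]
 [-1.    -0.002 -0.     0.23 ]
 [ 0.     0.     0.     1.   ]]
[ 1.07573615e+00  1.81443752e-01  1.60790712e+00  3.23847646e-05
  1.35382766e+00 -2.06315546e-01]
525.8144181224108 -93.8203893085568
shift [ 171.1 -514.4  531. ] rot [81.4  0.   0.1]
shift [ 239.1 -514.3  531. ] rot [81.4  0.   0.1]
{'fx': 371.648, 'fy': 371.648, 'cx': 316.868, 'cy': 237.657, 'hand_eye': [[-0.001, -0.288, 0.958, -0.141], [1.0, -0.001, 0.0, -0.0], [0.001, 0.958, 0.288, -0.072], [0.0, 0.0, 0.0, 1.0]]}
```

>>> step_arm(motion=[[0, -300, 310, 50, 0, 0, 0], [0, -300, 310, 50, 0, 0, 0], [0, -300, 310, 50, 0, 0, 0], [0, -514, 531, 81.4, 0, 0, 0], [0, -514, 531, 81.4, 0, 0, 0], [0, -514, 531, 81.4, 0, 0, 0], [0, -514, 531, 81.4, 0, 0, 0], [0, -514, 531, 81.4, 0, 0, 0], [60, -514, 531, 81.4, 0, 0, 0], [120, -514, 531, 81.4, 0, 0, 0]])

```text
time_s: 1.35
eef_pos: [0.4672, 0.0133, 0.1852]
eef_rot: [0.465, 0.535, 0.463, -0.533]
wrist_force: [-0.3, 0.5, 0.7]
opening: 0.999
```

```bash
python3 - <<'E'
from h import *
x,y=f2w(-12,-235); plan(x,y,60,-7.9)
E
```

```text
shift [125.5  72.4  97.9] rot [-0.1  0.  -0.2]
```

>>> step_arm(motion=[[0, 72, 98, 0, 0, 0, 0], [0, 72, 98, 0, 0, 0, 0], [60, 72, 98, 0, 0, 0, 0], [105, 72, 98, 0, 0, 0, 0], [105, 72, 98, 0, 0, 0, 0], [105, 72, 98, 0, 0, 0, 0]])

```text
time_s: 2.1
eef_pos: [0.524, -0.0915, 0.0809]
eef_rot: [0.465, 0.534, 0.464, -0.533]
wrist_force: [0.0, 0.1, -0.1]
opening: 0.996
```

```bash
python3 - <<'E'
from h import *
x,y=f2w(-12,-235); plan(x,y,-8,-7.9)
im,d=shot('scene'); cv2.imwrite('pics/s2.png',im[...,::-1])
w,_=shot('wrist'); cv2.imwrite('pics/w2.png',w[...,::-1])
E
```

```text
shift [88.9  2.   2. ] rot [-0.   0.  -0.1]
```

View pics/w2.png

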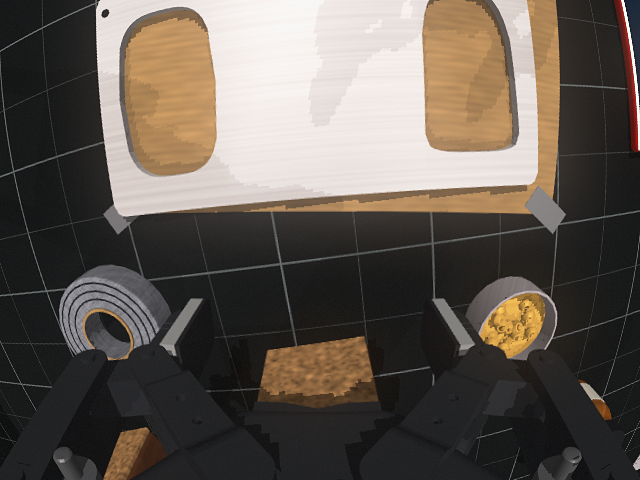

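The wrist view shows the template's near edge at row ~200 ahead of the open fingers (185,330) and (445,330). The tin and the roll sit further back, clear of them. Going down.

>>> step_arm(motion=[[40, 2, 2, 0, 0, 0, 0], [70, 2, 2, 0, 0, 0, 0], [80, 2, 2, 0, 0, 0, 0], [84, 2, 2, 0, 0, 0, 0], [87, 2, 2, 0, 0, 0, 0], [89, 2, 2, 0, 0, 0, 0], [89, 2, 2, 0, 0, 0, 0]])

```text
time_s: 3.08
eef_pos: [0.5251, -0.0936, -0.0092]
eef_rot: [0.464, 0.534, 0.464, -0.533]
wrist_force: [0.2, -0.7, -0.6]
opening: 1.0
```

>>> step_arm(motion=[[1, 0, -10, 0, 0, 0, 0], [1, 0, -20, 0, 0, 0, 0], [1, 0, -28, 0, 0, 0, 0], [1, 0, -36, 0, 0, 0, 0], [1, 0, -44, 0, 0, 0, 0], [1, 0, -50, 0, 0, 0, 0], [1, 0, -55, 0, 0, 0, 0], [1, 0, -60, 0, 0, 0, 0], [1, 0, -64, 0, 0, 0, 0], [1, 0, -64, 0, 0, 0, 0]])

```text
time_s: 4.32
eef_pos: [0.5337, -0.0295, -0.0106]
eef_rot: [0.464, 0.534, 0.464, -0.533]
wrist_force: [-0.3, 0.7, -0.9]
opening: 0.999
```

>>> step_arm(motion=[[0, 0, -2, 0, 0, 0, 0], [0, 0, -4, 0, 0, 0, 0], [0, 0, -6, 0, 0, 0, 0], [0, 0, -8, 0, 0, 0, 0], [0, 0, -8, 0, 0, 0, 0]])

```text
time_s: 4.95
eef_pos: [0.5348, -0.022, -0.0105]
eef_rot: [0.464, 0.534, 0.464, -0.533]
wrist_force: [-0.2, -2.4, 0.2]
opening: 1.003
```

```bash
python3 - <<'E'
from h import *
print(w2f(toolT()[:2,3]*1000))
w,_=shot('wrist'); s,d=shot('scene'); s=s[165:345,300:515]; s=cv2.resize(s,None,fx=2.5,fy=2.5)
c=np.vstack([w[:,:], ])
o=np.zeros((600,800,3),np.uint8); o[:450,:537]=s; ww=cv2.resize(w[:250],(384,150)); o[450:,:384]=ww
cv2.imwrite('pics/p3.png',o[...,::-1])
E
```

```text
[ -13.  -162.6]Traceback (most recent call last):
  File "<stdin>", line 5, in <module>
ValueError: could not broadcast input array from shape (450,538,3) into shape (450,537,3)
```

Force is small (−2.4 N, still sliding or just touching). Pushing a few millimetres more.

>>> step_arm(motion=[[0, 0, -1, 0, 0, 0, 0], [0, 0, -2, 0, 0, 0, 0], [0, 0, -2, 0, 0, 0, 0]])

```text
time_s: 5.42
eef_pos: [0.535, -0.0202, -0.0106]
eef_rot: [-0.464, -0.533, -0.464, 0.533]
wrist_force: [-0.6, -3.6, -0.3]
opening: 1.003
```

```bash
python3 - <<'E'
from h import *
print(w2f(toolT()[:2,3]*1000))
w,_=shot('wrist'); s,d=shot('scene'); s=s[165:345,300:515]; s=cv2.resize(s,(537,450))
o=np.zeros((600,800,3),np.uint8); o[:450,:537]=s; o[450:,:384]=cv2.resize(w[:250],(384,150))
cv2.imwrite('pics/p3.png',o[...,::-1])
E
```

```text
[ -13.  -160.8]
```

View pics/p3.png

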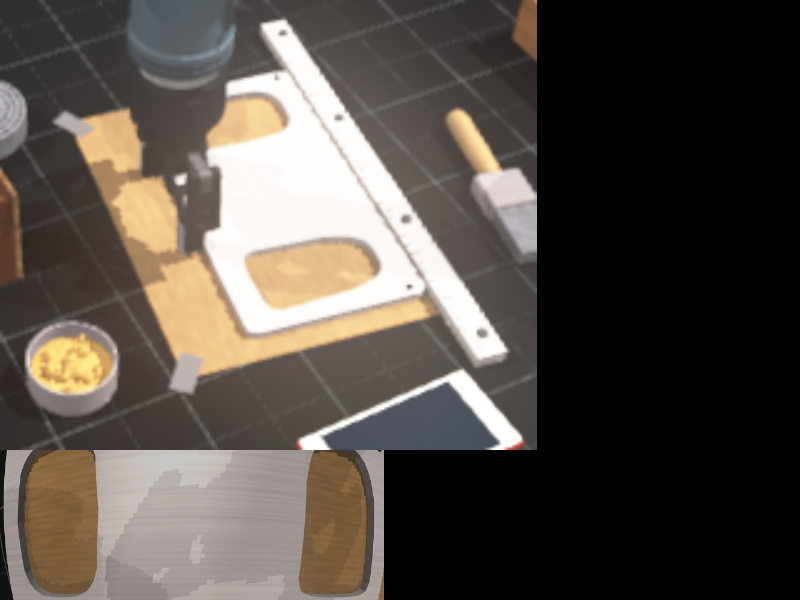

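The template looks almost home; only a thin line remains along the fence. Pushing on until the force rises.

>>> step_arm(motion=[[0, 0, -1, 0, 0, 0, 0], [0, 0, -2, 0, 0, 0, 0], [0, 0, -2, 0, 0, 0, 0]])

```text
time_s: 5.9
eef_pos: [0.5354, -0.019, -0.0105]
eef_rot: [-0.465, -0.533, -0.464, 0.534]
wrist_force: [0.4, -7.6, -1.1]
opening: 1.0
```

>>> step_arm(motion=[[0, 0, -1, 0, 0, 0, 0], [0, 0, -2, 0, 0, 0, 0], [0, 0, -2, 0, 0, 0, 0]])

```text
time_s: 6.28
eef_pos: [0.5355, -0.0189, -0.0105]
eef_rot: [-0.465, -0.532, -0.463, 0.534]
wrist_force: [-2.6, -15.8, -1.0]
opening: 0.999
```

>>> step_arm(motion=[[0, 0, -1, 0, 0, 0, 0], [0, 0, -2, 0, 0, 0, 0], [0, 0, -2, 0, 0, 0, 0]])

```text
time_s: 6.65
eef_pos: [0.5356, -0.0187, -0.0105]
eef_rot: [-0.466, -0.531, -0.463, 0.535]
wrist_force: [-4.7, -25.1, -0.9]
opening: 1.001
```

```bash
python3 - <<'E'
from h import *
o=ctrl.get_obs(); print(o['torque'],o['wrist_force'],w2f(toolT()[:2,3]*1000), R.from_matrix(toolT()[:3,:3]).as_matrix()[:,1])
E
```

```text
[-3.92706647  0.76380259  0.0577825 ] [ -4.72832233 -25.07713562  -0.93289809] [ -12.7 -159.2] [ 9.90552808e-01 -1.37131816e-01 -8.98387137e-06]
```

Firm contact at 25 N with almost no moment about z, so both ends are seated. Backing off and lifting straight up.

>>> step_arm(motion=[[0, 0, 8, 0, 0, 0, 0], [0, 0, 25, 0, 0, 0, 0], [0, 0, 35, 0, 0, 0, 0], [-60, 0, 35, 0, 0, 0, 0], [-120, 0, 35, 0, 0, 0, 0], [-180, 0, 35, 0, 0, 0, 0], [-210, 0, 35, 0, 0, 0, 0], [-210, 0, 35, 0, 0, 0, 0], [-210, 0, 35, 0, 0, 0, 0]])

```text
time_s: 7.78
eef_pos: [0.5302, -0.0488, 0.1983]
eef_rot: [-0.464, -0.533, -0.465, 0.534]
wrist_force: [-0.4, 0.2, -0.1]
opening: 0.999
```

```bash
python3 - <<'E'
from h import *
im,d=shot('side'); np.savez('side1.npz',im=im,d=d); cv2.imwrite('pics/side1.png',im[...,::-1])
im,d=shot('scene'); np.savez('scene1.npz',im=im,d=d); cv2.imwrite('pics/scene1.png',im[...,::-1])
a=cv2.resize(im[165:345,255:515],None,fx=3,fy=3,interpolation=cv2.INTER_CUBIC); cv2.imwrite('pics/c2.png',a[...,::-1])
P,m=region('scene',d,265,315,215,290,.085,.11); print(rect(P))
plan(515,-184,200,91.5)
E
```

```text
(array([ 515.8, -184.5]), array([75.1, 45.3]), 1.2)
shift [ -2.6   4.  136.1] rot [80.5  0.1  0.2]
```

View pics/c2.png

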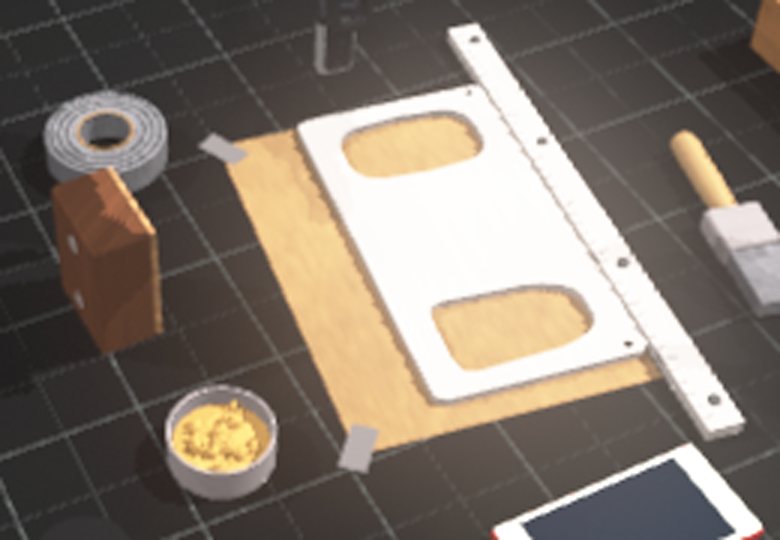

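Template flush, weight undisturbed. Now the bridge centre and the grasp approach.

```bash
python3 - <<'E'
from h import *
def g(u,v,z=8): return w2f(pt('scene',None,255+u/3,165+v/3,z/1000)[:2]*1000)
for u,v in[(298,124),(438,402),(478,86),(648,352)]: print(g(u,v))
# window inner edges
for u,v in[(385,178),(435,298),(478,163),(540,286)]: print('win',g(u,v))
S=np.load('scene1.npz'); P,m=region('scene',S['d'],340,475,185,303,.003,.02,im=S['im'],white=150)
f=np.array([w2f(p[:2]*1000) for p in P]); f=f[(f[:,1]<-5)&(f[:,1]>-165)]; print('templ x,y range',np.percentile(f,[.3,99.7],axis=0))
print(ctrl.get_obs()['q'])
plan(515,-184,130,91.5)
E
```

```text
[-142.2 -148. ]
[ 136.  -149.1]
[-141.8   -2.6]
[138.2  -3.6]
win [ -67.3 -107.1]
win [  52.6 -117.2]
win [-61.7 -37. ]
win [ 63.7 -45.6]
templ x,y range [[-144.351 -149.8  ]
 [ 135.751   -5.449]]
[-3.14848899e-01  1.20878470e-01  1.74625820e+00  1.57174703e-04
  1.27791892e+00 -1.76103881e-01]
shift [ 67.4   4.3 136.2] rot [80.5  0.1  0.2]
```

>>> step_arm(motion=[[0, 4, 20, 10, 0, 0, 0], [0, 4, 40, 20, 0, 0, 0], [0, 4, 60, 30, 0, 0, 0], [0, 4, 80, 40, 0, 0, 0], [0, 4, 100, 50, 0, 0, 0], [0, 4, 120, 60, 0, 0, 0], [0, 4, 136, 70, 0, 0, 0], [0, 4, 136, 80.5, 0, 0, 0], [0, 4, 136, 80.5, 0, 0, 0], [0, 4, 136, 80.5, 0, 0, 0]])

```text
time_s: 9.12
eef_pos: [0.5158, -0.1838, 0.1985]
eef_rot: [-0.011, -0.707, -0.011, 0.708]
wrist_force: [0.9, 0.0, -0.3]
opening: 0.999
```

```bash
python3 - <<'E'
from h import *
plan(515,-184,42,91.4); print(ctrl.get_obs()['q'])
E
```

```text
shift [156.5   0.3   0.6] rot [0.4 0.1 0.1]
[-5.59188453e-01  1.52771020e-01  1.70811267e+00  4.85089669e-05
  1.28237746e+00  9.80691910e-01]
```

>>> step_arm(motion=[[50, 0, 0, 0, 0, 0, 0], [100, 0, 0, 0, 0, 0, 0], [130, 0, 0, 0, 0, 0, 0], [150, 0, 0, 0, 0, 0, 0], [156, 0, 0, 0, 0, 0, 0], [156, 0, 0, 0, 0, 0, 0], [156, 0, 0, 0, 0, 0, 255], [156, 0, 0, 0, 0, 0, 255], [156, 0, 0, 0, 0, 0, 255], [156, 0, 0, 0, 0, 0, 255]])

```text
time_s: 10.38
eef_pos: [0.5167, -0.1843, 0.0444]
eef_rot: [0.01, 0.707, 0.009, -0.707]
wrist_force: [-1.1, 1.7, 6.1]
opening: 0.511
```

>>> step_arm(motion=[[0, 0, 0, 0, 0, 0, 255], [0, 0, 0, 0, 0, 0, 255], [0, 0, 0, 0, 0, 0, 255], [-5, 0, 0, 0, 0, 0, 255], [-10, 0, 0, 0, 0, 0, 255], [-15, 0, 0, 0, 0, 0, 255], [-15, 0, 0, 0, 0, 0, 255], [-15, 0, 0, 0, 0, 0, 255]])

```text
time_s: 11.38
eef_pos: [0.516, -0.1841, 0.0583]
eef_rot: [-0.01, -0.707, -0.01, 0.707]
wrist_force: [-0.2, 0.4, -7.6]
opening: 0.508
```

```bash
python3 - <<'E'
from h import *
print(toolT()[:3,3]*1000)
im,d=shot('scene'); np.savez('scene2.npz',im=im,d=d); a=cv2.resize(im[165:345,255:515],None,fx=3,fy=3,interpolation=cv2.INTER_CUBIC); cv2.imwrite('pics/c3.png',a[...,::-1])
E
```

```text
[ 515.98281093 -184.13553449   58.2679275 ]
```

View pics/c3.png

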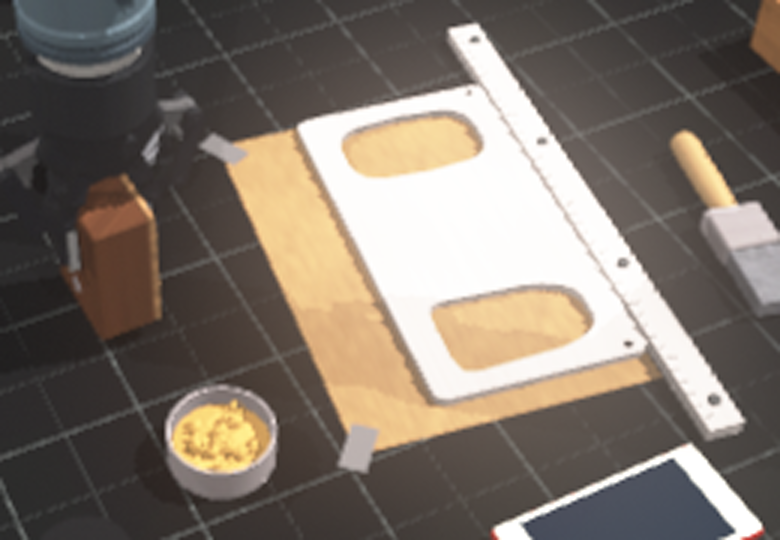

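Grasp holds: the weight is 0.78 kg, upright and lifted 14 mm. Carrying it to 6 mm short of the near edge.

```bash
python3 - <<'E'
from h import *
x,y=f2w(-4,-178); print(x,y); plan(x,y,58.3,82.1)
E
```

```text
541.5728329524346 -38.460906272270364
shift [-1.000e-01 -1.449e+02 -2.960e+01] rot [9.5 0.  0. ]
```

>>> step_arm(motion=[[0, -20, -4, 1.5, 0, 0, 255], [0, -45, -9, 3, 0, 0, 255], [0, -70, -14, 5, 0, 0, 255], [0, -95, -19, 6.5, 0, 0, 255], [0, -120, -25, 8, 0, 0, 255], [0, -135, -28, 9, 0, 0, 255], [0, -145, -29.6, 9.5, 0, 0, 255], [0, -145, -29.6, 9.5, 0, 0, 255], [6, -145, -29.6, 9.5, 0, 0, 255], [6, -145, -29.6, 9.5, 0, 0, 255]])

```text
time_s: 12.68
eef_pos: [0.5411, -0.0389, 0.0516]
eef_rot: [0.049, -0.705, 0.049, 0.706]
wrist_force: [-0.0, 0.0, -8.2]
opening: 0.503
```

>>> step_arm(motion=[[3, 0, 0, 0, 0, 0, 255], [5, 0, 0, 0, 0, 0, 255], [6, 0, 0, 0, 0, 0, 255], [6, 0, 0, 0, 0, 0, 255]])

```text
time_s: 13.18
eef_pos: [0.5417, -0.0384, 0.0463]
eef_rot: [0.049, -0.705, 0.049, 0.705]
wrist_force: [0.2, -0.3, -6.7]
opening: 0.511
```

```bash
python3 - <<'E'
from h import *
x,y=f2w(-4,-178); plan(x,y,46.5,82.1); print(w2f(toolT()[:2,3]*1000))
im,d=shot('scene'); a=im[195:345,315:515]; a=cv2.resize(a,None,fx=4,fy=4,interpolation=cv2.INTER_CUBIC); cv2.imwrite('pics/c4.png',a[...,::-1])
E
```

```text
shift [-0.2  0.1  0.1] rot [-0.  0.  0.]
[  -3.9 -177.9]
```

View pics/c4.png

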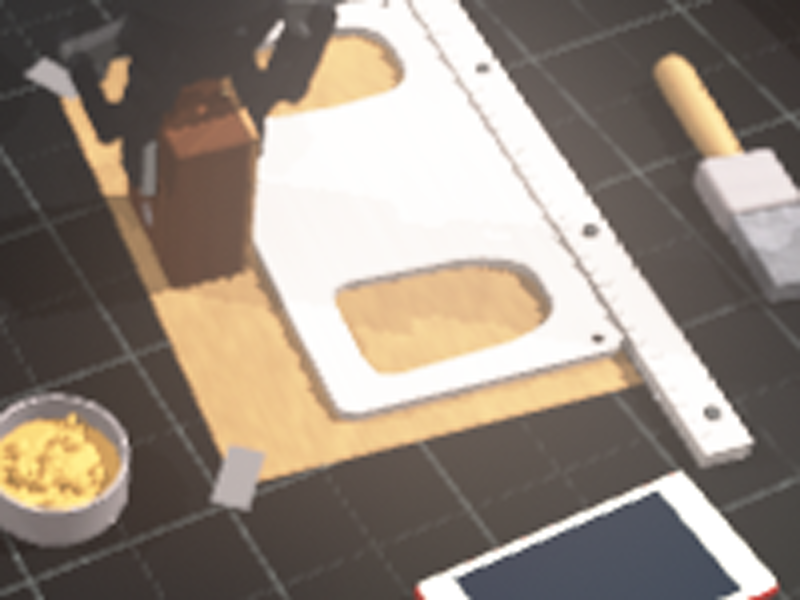

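The weight is upright, aligned with the edge, and has a few millimetres of gap. Advancing until it makes contact.

>>> step_arm(motion=[[0.5, -2, 0, 0, 0, 0, 255], [0.5, -4, 0, 0, 0, 0, 255], [0.5, -5, 0, 0, 0, 0, 255], [0.5, -6, 0, 0, 0, 0, 255], [0.5, -6, 0, 0, 0, 0, 255]])

```text
time_s: 13.85
eef_pos: [0.5426, -0.0324, 0.0459]
eef_rot: [-0.049, 0.705, -0.049, -0.705]
wrist_force: [0.1, -0.0, -7.1]
opening: 0.511
```

>>> step_arm(motion=[[0, -0.7, 0, 0, 0, 0, 255], [0, -1.4, 0, 0, 0, 0, 255], [0, -2, 0, 0, 0, 0, 255], [0, -2, 0, 0, 0, 0, 255]])

```text
time_s: 14.35
eef_pos: [0.5428, -0.0316, 0.046]
eef_rot: [0.048, -0.705, 0.05, 0.705]
wrist_force: [-1.7, -5.5, -6.8]
opening: 0.51
```

Contact with the edge at 5.5 N. Setting it down, then opening.

>>> step_arm(motion=[[1, 0.6, 0, 0, 0, 0, 255], [2, 1, 0, 0, 0, 0, 255], [2, 1, 0, 0, 0, 0, 255]])

```text
time_s: 14.72
eef_pos: [0.5431, -0.0317, 0.0445]
eef_rot: [-0.049, 0.706, -0.049, -0.705]
wrist_force: [-1.8, -3.5, -0.8]
opening: 0.511
```

>>> step_arm(motion=[[0, 0, 0, 0, 0, 0, 120], [0, 0, 0, 0, 0, 0, 60], [0, 0, 0, 0, 0, 0, 0], [0, 0, 0, 0, 0, 0, 0], [0, 0, 0, 0, 0, 0, 0], [-30, 0, 0, 0, 0, 0, 0], [-80, 0, 0, 0, 0, 0, 0], [-110, 0, 0, 0, 0, 0, 0], [-110, 0, 0, 0, 0, 0, 0]])

```text
time_s: 15.85
eef_pos: [0.5448, -0.032, 0.1569]
eef_rot: [-0.049, 0.708, -0.049, -0.703]
wrist_force: [-1.0, -0.4, -0.4]
opening: 1.002
```

```bash
python3 - <<'E'
from h import *
im,d=shot('side'); np.savez('side3.npz',im=im,d=d); a=im[190:310,220:420]; a=cv2.resize(a,(500,300),interpolation=cv2.INTER_CUBIC)
s,d2=shot('scene');np.savez('scene3.npz',im=s,d=d2); b=cv2.resize(s[185:305,315:515],(500,300),interpolation=cv2.INTER_CUBIC); cv2.imwrite('pics/c5.png',np.vstack([a,b])[...,::-1])
P,m=region('scene',d2,315,400,180,290,.085,.11); c,sz,an=rect(P); print(c,sz,an,w2f(c))
x,y=f2w(-4,-236); plan(x,y,155,82.1); print(w2f(toolT()[:2,3]*1000))
E
```

```text
[542.4 -32.5] [45.1 76. ] 82.15 [  -4. -172.]
shift [-1.5 65.1 -0.2] rot [-0.  0.  0.]
[  -4.1 -170.9]
```

View pics/c5.png

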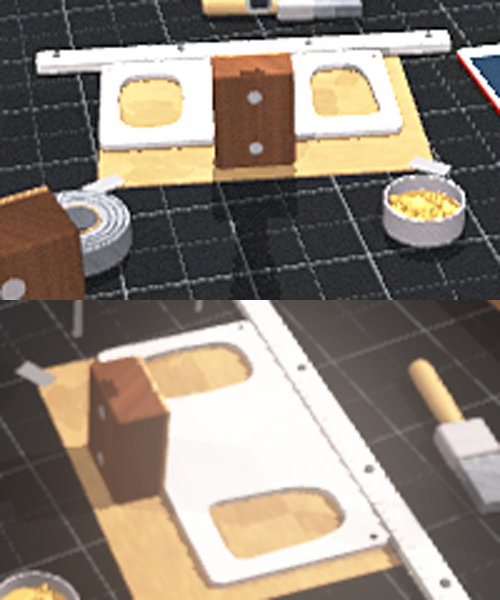

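Weight centre is at fence (−4, −172), toe on the −150 edge, centred on the bridge and square to it. Moving behind it with a shut hand turned so its narrow side pushes.

>>> step_arm(motion=[[0, 30, 0, -10, 0, 0, 0], [0, 60, 0, -20, 0, 0, 0], [0, 65, 0, -30, 0, 0, 255], [0, 65, 0, -40, 0, 0, 255], [0, 65, 0, -50, 0, 0, 255], [0, 65, 0, -60, 0, 0, 255], [0, 65, 0, -70, 0, 0, 255], [0, 65, 0, -80, 0, 0, 255], [0, 65, 0, -90, 0, 0, 255], [0, 65, 0, -90, 0, 0, 255]])

```text
time_s: 17.2
eef_pos: [0.5327, -0.0954, 0.152]
eef_rot: [-0.463, -0.533, -0.465, 0.534]
wrist_force: [0.8, -0.8, 0.2]
opening: -0.001
```

```bash
python3 - <<'E'
from h import *
x,y=f2w(-4,-215); plan(x,y,75,-7.9); print(w2f(toolT()[:2,3]*1000))
E
```

```text
shift [ 77.1   1.2 -20.6] rot [-0.1 -0.   0.2]
[  -5.  -235.7]
```

>>> step_arm(motion=[[40, 1, 0, 0, 0, 0, 255], [77, 1, 0, 0, 0, 0, 255], [77, 1, -15, 0, 0, 0, 255], [77, 1, -24, 0, 0, 0, 255], [77, 1, -28, 0, 0, 0, 255], [77, 1, -31, 0, 0, 0, 255], [77, 1, -34, 0, 0, 0, 255], [77, 1, -37, 0, 0, 0, 255], [77, 1, -40, 0, 0, 0, 255], [77, 1, -43, 0, 0, 0, 255]])

```text
time_s: 18.45
eef_pos: [0.5411, -0.0536, 0.0773]
eef_rot: [0.464, 0.534, 0.464, -0.533]
wrist_force: [-0.1, -3.4, 3.0]
opening: 0.002
```

Force of 3.4 N fits tipping. Continuing.

>>> step_arm(motion=[[0, 0, -3, 0, 0, 0, 255], [0, 0, -6, 0, 0, 0, 255], [0, 0, -9, 0, 0, 0, 255], [0, 0, -12, 0, 0, 0, 255], [0, 0, -15, 0, 0, 0, 255], [0, 0, -18, 0, 0, 0, 255]])

```text
time_s: 19.2
eef_pos: [0.5429, -0.0351, 0.0767]
eef_rot: [-0.464, -0.533, -0.464, 0.533]
wrist_force: [-0.2, -0.7, 1.1]
opening: -0.001
```

```bash
python3 - <<'E'
from h import *
im,d=shot('side'); a=im[160:310,220:420]; a=cv2.resize(a,(500,375),interpolation=cv2.INTER_CUBIC); 
s,d2=shot('scene'); b=cv2.resize(s[185:275,315:465],(500,300)); 
cv2.imwrite('pics/c6.png',np.vstack([a[:300],b])[...,::-1]); print(w2f(toolT()[:2,3]*1000))
E
```

```text
[  -3.3 -174.3]
```

View pics/c6.png

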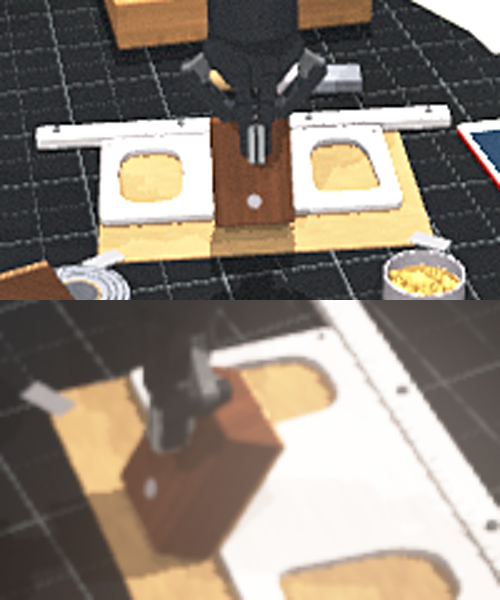

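It is leaning about 20–25° over the edge and the force is fading. A little more.

>>> step_arm(motion=[[0, 0, -3, 0, 0, 0, 255], [0, 0, -6, 0, 0, 0, 255], [0, 0, -9, 0, 0, 0, 255], [0, 0, -12, 0, 0, 0, 255], [0, 0, -15, 0, 0, 0, 255], [0, 0, -15, 0, 0, 0, 255], [0, 0, -15, 0, 0, 0, 255], [-60, 0, -15, 0, 0, 0, 255], [-120, 0, 0, 0, 0, 0, 255], [-180, 0, 30, 0, 0, 0, 255]])

```text
time_s: 20.55
eef_pos: [0.5392, -0.0632, 0.255]
eef_rot: [0.465, 0.533, 0.464, -0.533]
wrist_force: [0.7, -0.7, -0.2]
opening: -0.001
```

>>> step_arm(motion=[[-30, 0, 60, 0, 0, 0, 255], [-60, 0, 110, 0, 0, 0, 255], [-60, 0, 130, 0, 0, 0, 255], [-60, 0, 130, 0, 0, 0, 255]])

```text
time_s: 21.05
eef_pos: [0.5208, -0.1929, 0.3119]
eef_rot: [-0.463, -0.534, -0.464, 0.534]
wrist_force: [0.2, 0.2, -0.0]
opening: -0.0
```

```bash
python3 - <<'E'
from h import *
im,d=shot('side'); a=cv2.resize(im[170:310,220:420],(500,350),interpolation=cv2.INTER_CUBIC)
s,d2=shot('scene'); b=cv2.resize(s[165:315,300:515],(358,250),interpolation=cv2.INTER_CUBIC)
o=np.zeros((600,700,3),np.uint8); o[:350,:500]=a; o[350:,:358]=b; cv2.imwrite('pics/c7.png',o[...,::-1])
P,m=region('scene',d2,315,450,170,300,.045,.06); c,sz,an=rect(P); print(c,sz,an,w2f(c),np.percentile(P[:,2],[5,50,95]))
P,m=region('scene',d2,340,475,185,303,.003,.02,im=s,white=150)
f=np.array([w2f(p[:2]*1000) for p in P]); f=f[(f[:,1]<-5)&(f[:,1]>-165)]; print('templ',np.percentile(f,[.3,99.7],axis=0))
for n,a in(('tin',(305,352,285,335)),('tape',(265,315,190,235))): print(n,rect(region('scene',d2,*a,.018,.04)[0]))
E
```

```text
[549.4  16.5] [97.1 75.8] 82.2 [  -3.8 -122.5] [0.04746263 0.05065524 0.0531341 ]
templ [[-145.7    -149.5974]
 [ 136.1974   -5.2   ]]
tin (array([ 657.5, -168.2]), array([66.8, 68.2]), 55.44)
tape (array([ 371.5, -129.7]), array([88.9, 91. ]), 72.95)
```

View pics/c7.png

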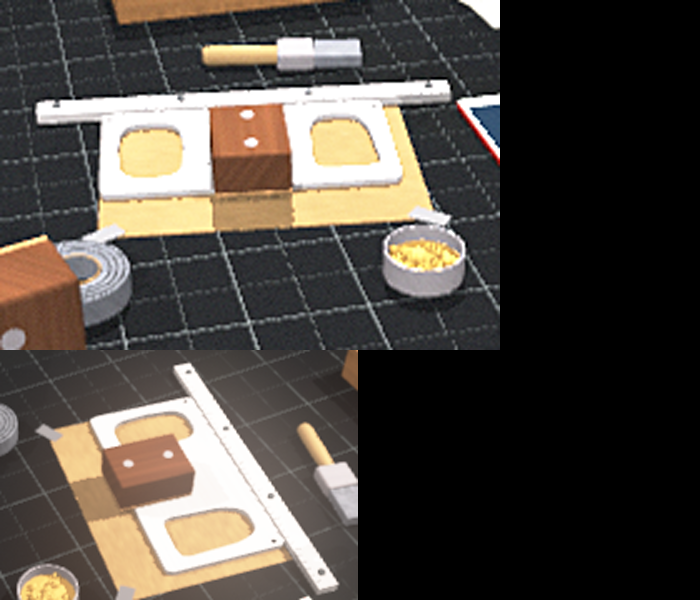

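It lies flat (top at 51 mm), centred at x = −4 and square, and the template is still home. The foot kicked back about 20 mm over the near edge though, so I'll slide it gently up the bridge until the whole sole is supported. That push is toward the fence, so the template stays flush.

```bash
python3 - <<'E'
from h import *
print(w2f(toolT()[:2,3]*1000))
x,y=f2w(-4,-215); plan(x,y,22,-7.9)
E
```

```text
[  -3.5 -331.8]
shift [ 2.895e+02  1.000e-01 -1.163e+02] rot [-0.  -0.1  0.1]
```

>>> step_arm(motion=[[40, 0, -50, 0, 0, 0, 255], [90, 0, -85, 0, 0, 0, 255], [150, 0, -100, 0, 0, 0, 255], [200, 0, -100, 0, 0, 0, 255], [250, 0, -100, 0, 0, 0, 255], [280, 0, -100, 0, 0, 0, 255], [290, 0, -110, 0, 0, 0, 255], [290, 0, -125, 0, 0, 0, 255], [290, 0, -138, 0, 0, 0, 255], [290, 0, -138, 0, 0, 0, 255]])

```text
time_s: 22.4
eef_pos: [0.5415, -0.0541, 0.0242]
eef_rot: [0.465, 0.533, 0.464, -0.532]
wrist_force: [0.3, 0.2, 0.0]
opening: 0.006
```

>>> step_arm(motion=[[0, 0, -5, 0, 0, 0, 255], [0, 0, -9, 0, 0, 0, 255], [0, 0, -13, 0, 0, 0, 255], [0, 0, -17, 0, 0, 0, 255], [0, 0, -21, 0, 0, 0, 255], [0, 0, -25, 0, 0, 0, 255], [0, 0, -28, 0, 0, 0, 255], [0, 0, -31, 0, 0, 0, 255], [0, 0, -31, 0, 0, 0, 255]])

```text
time_s: 23.52
eef_pos: [0.5448, -0.0244, 0.0229]
eef_rot: [0.464, 0.534, 0.464, -0.533]
wrist_force: [-0.1, -1.9, 0.1]
opening: -0.005
```

```bash
python3 - <<'E'
from h import *
print(w2f(toolT()[:2,3]*1000), ctrl.get_obs()['wrist_force'])
s,d2=shot('scene')
P,m=region('scene',d2,315,450,170,300,.045,.058); 
f=np.array([w2f(p[:2]*1000) for p in P]); print(np.percentile(f,[1,50,99],axis=0))
E
```

```text
[  -2.7 -163.6] [-0.11517693 -1.90696451  0.07033258]
[[ -39.4   -174.264]
 [   5.5    -98.9  ]
 [  32.3    -59.036]]
```

>>> step_arm(motion=[[0, 0, -2, 0, 0, 0, 255], [0, 0, -4, 0, 0, 0, 255], [0, 0, -5, 0, 0, 0, 255], [0, 0, -5, 0, 0, 0, 255], [0, 0, 10, 0, 0, 0, 255], [0, 0, 40, 0, 0, 0, 255], [-60, 0, 80, 0, 0, 0, 255], [-120, 0, 120, 0, 0, 0, 255], [-180, 0, 150, 0, 0, 0, 255], [-220, 0, 150, 0, 0, 0, 255]])

```text
time_s: 24.82
eef_pos: [0.5229, -0.1747, 0.244]
eef_rot: [0.463, 0.534, 0.464, -0.534]
wrist_force: [0.9, -0.3, 0.3]
opening: -0.002
```

>>> step_arm(motion=[[0, 0, 0, 0, 0, 0, 255], [0, 0, 0, 0, 0, 0, 255], [0, 0, 0, 0, 0, 0, 255], [0, 0, 0, 0, 0, 0, 255]])

```text
time_s: 25.32
eef_pos: [0.5233, -0.1725, 0.2411]
eef_rot: [-0.463, -0.533, -0.465, 0.534]
wrist_force: [0.9, -0.4, -0.2]
opening: -0.002
```

```bash
python3 - <<'E'
from h import *
im,d=shot('side'); a=cv2.resize(im[170:310,220:420],(500,350),interpolation=cv2.INTER_CUBIC)
s,d2=shot('scene'); b=cv2.resize(s[165:315,300:515],(358,250),interpolation=cv2.INTER_CUBIC)
o=np.zeros((600,700,3),np.uint8); o[:350,:500]=a; o[350:,:358]=b
o[350:,360:]=cv2.resize(s[165:345,155:400],(340,250)); cv2.imwrite('pics/c8.png',o[...,::-1])
P,m=region('scene',d2,315,450,170,300,.045,.06); c,sz,an=rect(P); print(c,sz,an,w2f(c),np.percentile(P[:,2],[5,50,95]))
P,m=region('scene',d2,340,475,185,303,.003,.02,im=s,white=150)
f=np.array([w2f(p[:2]*1000) for p in P]); f=f[(f[:,1]<-5)&(f[:,1]>-165)]; print('templ',np.percentile(f,[.3,99.7],axis=0))
for n,a in(('tin',(305,352,285,335)),('tape',(265,315,190,235))): print(n,rect(region('scene',d2,*a,.018,.04)[0]))
E
```

```text
[551.8  37.9] [97.4 76.3] 81.37 [  -4.4 -101. ] [0.04728024 0.05058587 0.05324811]
templ [[-145.2804 -149.9   ]
 [ 135.9268   -5.3366]]
tin (array([ 657.3, -168.2]), array([67.9, 67.6]), 29.25)
tape (array([ 372.1, -130.1]), array([88.2, 92.3]), 52.64)
```

View pics/c8.png

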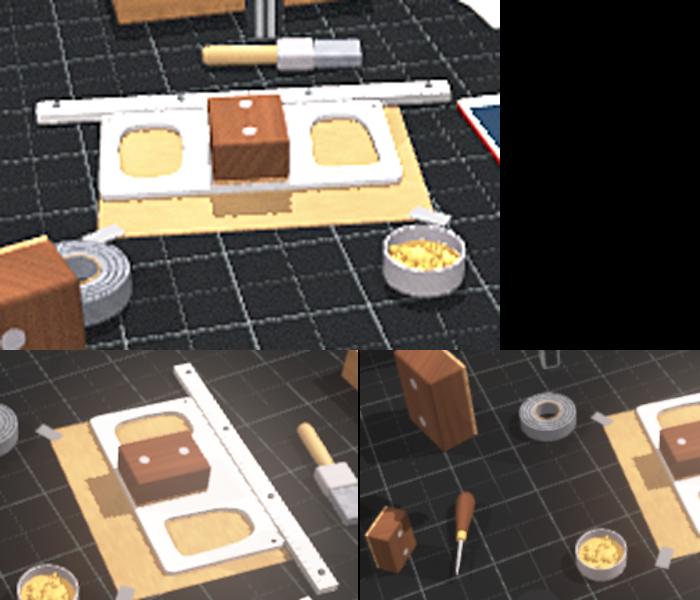

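The weight lies at y −149 to −53 and x −40 to 32, flat on the bridge with both windows clear. The template is flush, the bystanders haven't moved and the hand is clear.

```bash
python3 -c "
from h import *
print(ctrl.hand_in())"
```

```text
the job is handed in; nothing more can be done
None
```

The template is flush against the fence, and the weight lies flat on its cork sole on the bridge. I handed the job in at about 25 s.

- **Template:** I pushed it home with the open fingers until the wrist force reached 25 N with almost no turning moment, so both ends were seated. In the last images its near edge was still at −150 mm, where it should be when flush.
- **Weight:** I carried the middle-sized block to the middle of the near edge and touched it against the edge. I set it down upright and tipped it over by pushing high on its back. Its top now measures about 51 mm against the expected 52, and it is within about 1° of square to the fence. It is centred on the bridge, and both windows are clear.
- **Extra step:** when it fell, the weight's foot kicked back and overhung the near edge by about 20 mm. I then slid it about 21 mm toward the fence, so its foot end now sits about at the near edge with the sole on the bridge.
- **Bystanders:** the tin and tape roll measured within 2 mm of where they started. The awl looks unmoved in the pictures, but I did not measure it.

No check failed or disagreed.

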